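# Jack up the front of the lamp supply's shelf and hold it there

### The job

The front feet of the little shelf under the lamp power supply have to be changed. Set the blue lever jack down with its saddle centred under the lift point marked by the yellow disc and let go of it, then pump the red handle all the way down once to seat it, let it come all the way back up, and press it all the way down again. Finish holding the handle down so that the jack alone carries the raised shelf; do not touch the shelf or the supply, and leave everything else where it is.

Things in the scene. Friction and masses are not known exactly. Their poses are not given: they have to be found in the camera images.
- jack: Loose blue lever jack, 0.45 to 0.8 kg. Origin on its underside, on its centre line; z up, +x to its nose (to go towards the supply), y across. Flat base plate 188 mm (x from -138 to +50 mm) by 66 mm by 8 mm; saddle at x = +30 mm, carrying post at x = -25 mm, behind it the pump handle, sloping up towards -x over the base plate, so that pressing it does not tip the jack.
- riser: Fixed grey shelf board 275 mm (x) by 610 mm (y) on dark legs, over the bags on the bench; all the work is done on its top, 190 mm above the bench. Origin on the bench under its middle, axes along the world's. A tall white tube rack, 313 mm high with a tube to 370 mm, stands close in front of it, at world x up to 405 mm, y from -185 to 40 mm.
- grip (a point): Point on the black rubber grip of the jack's carrying post, 92 mm above the jack's underside, 12 mm below the post's top, at x = -25 mm, y = 0 of the jack. The post is 22 mm (jack x) by 25 mm (jack y: take it across this), rubber from 68 to 104 mm up, free on both y sides; the jack nearly balances there.
- saddle (a point): Centre of the top of the jack's saddle, a dark steel disc 30 mm across, at x = +30 mm, y = 0 of the jack: 48 mm above the jack's underside with the handle up, 24 mm higher with the handle fully down.
- handle (a joint): Pump handle, hinged at x = -43 mm, z = 52 mm of the jack about its y axis: 0 = fully up (26 degrees above level), 0.5 rad = fully down on its stop (3 degrees below level). It springs up when let go, and the saddle sinks with it; the saddle rises 48 mm per rad. Pushing at the red pad takes about 4 N at first and 10 N at the bottom under load.
- handle_pad (a point): Centre of the top face of the red pad at the handle's end (34 mm along the handle, 26 mm across, 10 mm thick). With the handle up it is at x = -117 mm, z = 94 mm of the jack; fully down at x = -128 mm, z = 53 mm.
- stand: Fixed dark steel frame of the shelf, 85 x 108 mm, origin on the riser under it; z up, -x is its front. It carries an aluminium plate (108 mm wide, top 70 mm above the riser) hinged at the rear, with the lamp supply on it (98 mm wide, front face at x = -35 mm, top 130 mm up). Front feet at x = -29 mm. The plate's lift lug, 46 mm wide, sticks out in front to x = -95 mm, with nothing under it.
- lift_point (a point): Lift point: centre of the underside of the black rubber pad (26 mm across) under the lug, 58 mm above the riser, at x = -69 mm, y = 0 of the stand. A yellow disc (22 mm) on top of the lug, 71 mm up, marks the same place from above. With handle up and shelf down the saddle passes under it with 10 mm to spare.
- plate (a joint): Tilt of the shelf plate about its rear hinge: 0 = down on its front feet; about 0.12 rad when the jack has raised it fully (about 14 mm at the lift point). It drops back when the jack sinks.
- beaker: Bystander to leave alone: clear beaker, 55 mm across, 70 mm high. Origin under its middle.
- weight: Bystander to leave alone: brass weight with a knob, 32 mm across, 42 mm high. Origin under its middle.
- petri: Bystander to leave alone: clear flat dish, 87 mm across, 13 mm high. Origin under its middle.
- block: Bystander to leave alone: clear acrylic block, 24 x 32 x 16 mm. Origin under its middle.
- bush: Bystander to leave alone: white plastic bush, 26 mm across, 20 mm high. Origin under its middle.
- red_marker: Bystander to leave alone: white marker pen with a red cap, 140 mm long, lying down. Origin under its middle.

How it is judged:
By the outcome, as a careful person would: the job done as asked, in the order asked, and still so for the second after the job is handed in, while the arm keeps its last pose, push and grip.
It also fails if it takes over 58 s, if anything falls off the work surface, if the arm or the gripper's body presses on something with over 40 N, if the wrist force passes 120 N, or if a joint passes its speed limit or range.

### The arm

A 6-joint arm with a two-finger parallel gripper is mounted at the origin on a cart in front of the work surface, level with it; the furniture and walls round the work are solid. World frame = base frame: x ahead of the robot, y to its left, z up, the work surface at z = 0. Lengths are in mm, angles in rad, forces in N, time in s.
With the tool pointing down it reaches from about 350 to 975 mm from the base axis. Payload 7.1 kg.
Tool frame: the origin (TCP) lies midway between the tips of the shut fingers; the grasp point (between the pads) lies 19 mm behind it (ctrl.grip_point_offset is the distance from the TCP to the grasp point, in mm); z points along the fingers, y is the line along which they close (so a half turn about z gives the same grasp; the last joint's range is limited). The gripper opens to 88 mm and grips with 3 to 60 N. Pads are 20 mm wide; open, the fingers measure 115 mm over their backs; the gripper's body (75 mm by 178 mm) begins 61 mm behind the grasp point.
Start: joints at [1.221, 0.423, 1.63, -0, 1.089, -0.019], TCP at [202.968, 591.108, 222.675] pointing down, gripper open.
Joint ranges: [-3, 3], [-0.9, 2.11], [0.09, 2.58], [-1.31, 4.45], [0.11, 2.69], [-2.54, 2.54]. Speed limits (rad/s): [2.39, 2.39, 3.01, 3.14, 3.14, 3.14].

### API

Orientations are given as a rotation vector (axis times angle).
In Python, from workcell import get_obs, optics, close_job, spotter, ctrl gives the robot as it stands. The module is installed in compiled form; this text tells all that it offers.
- The arm moves only by the tool move_arm, never from a script. Its argument "rows" is a list of rows, each a list of 5 numbers: the shift along the tool's x, y, z in cm, then the turn about the tool's z in degrees, then the opening in per cent of the stroke, from 0 (shut) to 100 (fully open). A call has 1 to 10 rows; each row shifts and turns the commanded pose from where the row before left it, along the tool's axes as they then stand; what a row does not reach is not made up. A row lasts 1/8 s, in which the tool goes at most 62.5 mm and 10.7 degrees, less where a joint would pass 70% of its speed; a pose out of reach is approached as far as the arm can. A call with a gripper value outside its range is refused whole. The fingers move at their own pace and stop on an object; the grip force is fixed at half the most. Time passes only in rows, so rows that do not move let the fingers close. It gives the time, the measured TCP pose, the force, the opening and the grip force at its end, in the units of the state.
- get_obs(): the state, without advancing time (a new reading comes with each control period).
- optics.get_image(name): name is "scene" or "top" or "wrist"; returns the picture (384x512x3 uint8, blue, green, red); there is no depth.
- optics.calibration(name): a dict with "camera_matrix" (3x3 intrinsics, pixels), "distortion" ([k1, k2, p1, p2, k3] as OpenCV has them; the pictures are not rectified), "xyz" and "orientation" of the camera in the world. Camera axes: x right, y down, z forward; pixel columns grow to the right and rows downward; lengths in mm; the calibration is good to about 2 mm. A picture is of the moment at which its call begins: read the wrist's pose just before it. calibration takes no time and is no camera call; for the wrist camera it gives the pose at the moment of the call.
- close_job(): hands the job in; it is judged then, once.
Trained networks look in the newest picture that a camera, given by its name, has taken for a name from the list of things; names that differ only in an ending like _2 or _b are one class to them, and where a whole thing is asked for, a point or a joint stands for the part that bears it (a point fixed in the world has none). Each returns a list of dicts, best first, with "conf" (0 to 1); they miss things now and then, are a little off and sometimes report something else, mostly with a low value. They report only what shows in the picture. A call takes as long as a camera call.
- spotter.find_in(camera, label): "point" ([column, row] in pixels, amid what is visible of it).
- spotter.regions_of(camera, label): "region" (384x512 bool, what is visible of it) and "point" ([column, row] in pixels, amid what is visible of it).
The state is a dict: "t": time; "qpos": joint angles; "qvel": joint speeds; "joint_torque": joint torques, N m; "ee_pos": TCP position; "orientation": TCP orientation; "ft_force": force on the tool from outside, world axes, zero at the start; "moment": the same for the moment, N m; "width": finger opening in mm; "grasp_force": force on a finger pad.
Only numpy, scipy, OpenCV 4.12 (cv2) and the standard library are available. Lean on these libraries where they do the work, as an engineer would, in place of code of your own. Each camera call takes 0.05 s, during which the arm holds its last target. There are 200 camera calls.

## Working session

There is one attempt and no reset: what is moved stays moved. The work goes in short steps, Python scripts to look and compute and a tool call to move; the robot and the scene stay as the last step left them, time stands still between calls to the robot, and variables do not carry over. Pictures are saved under pics/ and viewed, at most 10 in all, crops included, and the job is handed in when it is done.

Besides the shell and the picture viewer there is one more tool, called after "Request:" as name(argument=value, ...), one argument or row to a line, values as JSON. move_arm: Moves the arm, as the interface text tells. Its arguments: {"type":"object","properties":{"rows":{"type":"array","items":{"type":"array","items":{"type":"number"}}}},"required":["rows"]}

```bash
mkdir -p pics; cat > h.py <<'E'
import numpy as np, cv2
from scipy.spatial.transform import Rotation as R
from workcell import get_obs, optics, close_job, spotter, ctrl
def rot(o):
    o=np.array(o,float)
    return o if o.shape==(3,3) else (R.from_quat(o).as_matrix() if o.size==4 else R.from_rotvec(o).as_matrix())
def ray(cam,p):
    c=optics.calibration(cam)
    u=cv2.undistortPoints(np.array([[p]],float),np.array(c["camera_matrix"]),np.array(c["distortion"]))[0,0]
    return np.array(c["xyz"],float), rot(c["orientation"])@np.array([u[0],u[1],1.])
def at_z(cam,p,z):
    o,d=ray(cam,p); return o+d*(z-o[2])/d[2]
def proj(cam,P):
    c=optics.calibration(cam); M=rot(c["orientation"])
    q=(np.atleast_2d(P)-np.array(c["xyz"]))@M
    return cv2.projectPoints(q,np.zeros(3),np.zeros(3),np.array(c["camera_matrix"]),np.array(c["distortion"]))[0][:,0]
E
python3 - <<'E'
from h import *
s=get_obs(); print(s)
ims=[]
for c in ["scene","top","wrist"]:
    im=optics.get_image(c); cv2.imwrite(f"pics/{c}0.png",im)
    k=optics.calibration(c); print(c,k)
    for l in ["jack","grip","saddle","handle_pad","lift_point","stand","riser"]:
        r=spotter.find_in(c,l); print(c,l,[(x["conf"],x["point"]) for x in r[:2]])
E
```

```text
{'t': 0.0, 'qpos': array([ 1.22096731e+00,  4.23827729e-01,  1.63070951e+00,  6.56309160e-06,
        1.08856752e+00, -1.89572901e-02]), 'qvel': array([-2.88746130e-05,  6.39835849e-04,  9.74984204e-04,  1.65306398e-04,
        1.94796173e-03, -1.17797158e-04]), 'joint_torque': array([ 6.03120388e-04, -5.44641423e+01, -2.73673242e+01,  6.45916373e-02,
        2.27079412e-02, -1.54247700e-04]), 'ee_pos': array([202.79896761, 590.5910272 , 221.90220786]), 'orientation': array([-5.17322550e-01, -3.09841872e+00,  2.33305792e-03]), 'ft_force': array([-0.74498549, -0.10230848,  0.44021186]), 'moment': array([0.01450836, 0.02755323, 0.0236173 ]), 'grasp_force': 0.0, 'width': 88.05318302200261}
scene {'camera_matrix': array([[497.21545345,   0.        , 247.1950192 ],
       [  0.        , 497.21545345, 195.71637204],
       [  0.        ,   0.        ,   1.        ]]), 'distortion': array([-0.03187482,  0.        ,  0.        ,  0.        ,  0.        ]), 'xyz': array([  77.29611325, -696.36538286, 1102.95385156]), 'orientation': array([-2.297358  ,  0.87149908, -0.29708649])}
scene jack [(
[... 792 characters left out ...]
4])]
top handle_pad [(0.58, [333.9, 184.6]), (0.5, [307.7, 198.3])]
top lift_point [(0.57, [171.9, 178.0])]
top stand [(0.55, [172.1, 181.7])]
top riser [(0.67, [368.7, 222.4]), (0.63, [254.6, 197.9])]
wrist {'camera_matrix': array([[336.92399279,   0.        , 259.52908549],
       [  0.        , 336.92399279, 181.99509991],
       [  0.        ,   0.        ,   1.        ]]), 'distortion': array([-0.09061721,  0.        ,  0.        ,  0.        ,  0.        ]), 'xyz': array([129.55148059, 616.69616432, 384.46314359]), 'orientation': array([2.35576274, 1.68276091, 0.24617193])}
wrist jack []
wrist grip []
wrist saddle []
wrist handle_pad []
wrist lift_point []
wrist stand []
wrist riser []
```

```bash
python3 - <<'E'
from h import *
a=cv2.imread("pics/top0.png");cv2.imwrite("pics/top0b.png",cv2.resize(a[60:330,100:460],None,fx=2.2,fy=2.2,interpolation=cv2.INTER_CUBIC))
for p,z in [([306.5,198.5],294),([281.9,218.4],238),([333.9,184.6],284),([171.9,178],261)]: print(p,at_z("top",p,z))
for p,z in [([272.6,235],294),([236.8,221.4],238),([301.6,288.2],284)]: print(p,at_z("scene",p,z))
E
```

```text
[306.5, 198.5] [ 522.38812306 -220.30261157  294.        ]
[281.9, 218.4] [ 478.40840198 -170.73223132  238.        ]
[333.9, 184.6] [ 556.13175349 -282.62992238  284.        ]
[171.9, 178] [563.80455742  86.94409666 261.        ]
[272.6, 235] [ 490.41307855 -277.98167571  294.        ]
[236.8, 221.4] [ 485.75210853 -169.73193759  238.        ]
[301.6, 288.2] [ 452.16896883 -398.54616809  284.        ]
```

View pics/top0b.png

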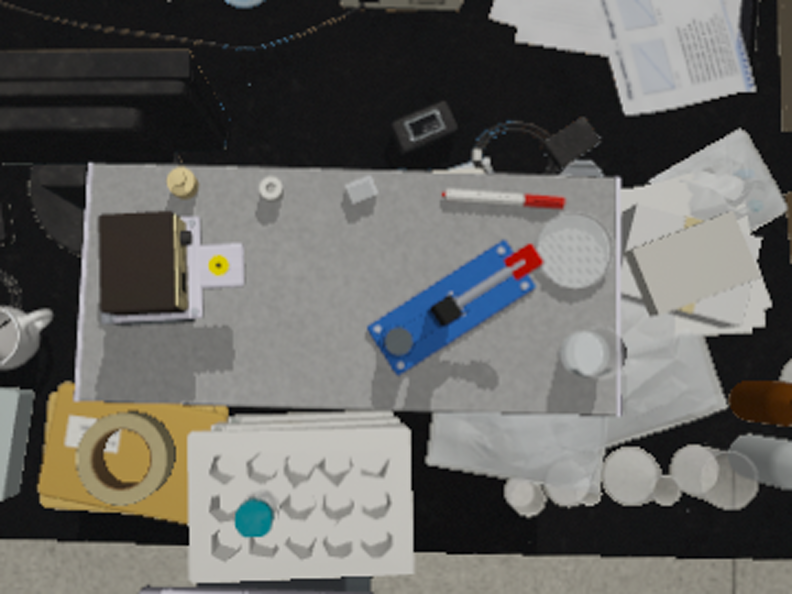

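View pics/scene0.png

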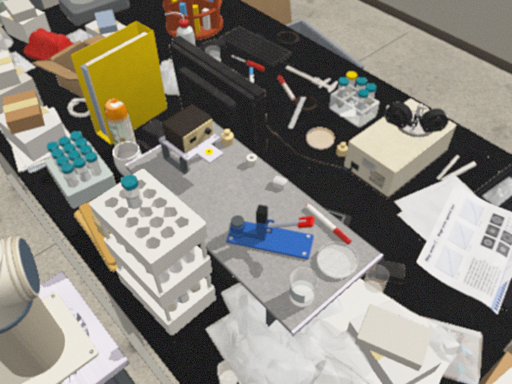

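The top view shows the jack lying diagonally with its saddle at crop (398,341), post (445,311) and red pad (523,261). The yellow disc is at (218,265), and the lug points right (-y). The scene view agrees: supply at the far left, jack beside the marker and dish, tube rack in front.

```bash
python3 - <<'E'
from h import *
f=lambda x,y:[100+x/2.2-.25,60+y/2.2-.25]
P={}
for n,p,z in [("saddle",(398,341),238),("post",(445,311),294),("pad",(523,261),284),("disc",(218,265),261),("lugR1",(243,244),260),("lugR2",(243,286),260),("lugL1",(203,244),260),("lugL2",(202,288),260),("plate1",(197,217),260),("plate2",(200,318),260),("board1",(90,164),190),("board2",(619,178),190),("board3",(621,412),190),("board4",(78,400),190),
 ("c1",(503,241),198),("c2",(370,328),198),("c3",(400,374),198),("c4",(534,290),198),("sup1",(100,214),320),("sup2",(181,212),320),("sup3",(181,312),320)]:
    P[n]=at_z("top",f(*p),z); print(n,P[n].round(1))
for n,p,z in [("saddle",(237,221),238),("post",(263,208),294),("disc",(209,153),261),("pad",(306,222),284)]: print("scene",n,at_z("scene",p,z).round(1))
d=P["saddle"]-P["pad"]; print(np.degrees(np.arctan2(d[1],d[0])),np.hypot(*d[:2]))
# yellow centroid
for c in ["top","scene"]:
    im=cv2.imread(f"pics/{c}0.png"); h=cv2.cvtColor(im,cv2.COLOR_BGR2HSV); m=cv2.inRange(h,(25,180,150),(35,255,255))
    n,l,s,ce=cv2.connectedComponentsWithStats(m)
    for i in range(1,n):
        if 10<s[i,4]<200: print(c,s[i,4],ce[i],at_z(c,ce[i],261).round(1))
E
```

```text
saddle [ 486.9 -167.6  238. ]
post [ 516.3 -210.5  294. ]
pad [ 570.4 -290.6  284. ]
disc [560.4  24.3 261. ]
lugR1 [583.5  -0.9 260. ]
lugR2 [539.1  -2.8 260. ]
lugL1 [582.4  41.3 260. ]
lugL2 [535.8  40.2 260. ]
plate1 [611.  49. 260.]
plate2 [504.3  40.8 260. ]
board1 [683.  190.8 190. ]
board2 [ 683.7 -422.3  190. ]
board3 [ 415.5 -423.4  190. ]
board4 [411.6 188.2 190. ]
c1 [ 604.6 -286.7  198. ]
c2 [ 501.8 -138.4  198. ]
c3 [ 451.5 -173.1  198. ]
c4 [ 549.8 -322.2  198. ]
sup1 [600.4 132.5 320. ]
sup2 [604.4  52.7 320. ]
sup3 [506.3  47.9 320. ]
scene saddle [ 486.8 -169.2  238. ]
scene post [ 523.  -213.6  294. ]
scene disc [559.6  19.3 261. ]
scene pad [ 569.5 -294.7  284. ]
124.18842793054667 148.63426072142818
top 53 [198.81132075 180.24528302] [560.3  24.3 261. ]
top 30 [ 41. 208.] [485.4 389.7 261. ]
scene 27 [195.07407407   8.03703704] [950.2 589.7 261. ]
scene 59 [351.3559322   74.49152542] [1050.4   -3.3  261. ]
scene 59 [103.59322034 136.42372881] [400.  244.5 261. ]
scene 24 [208.375 151.25 ] [562.2  25.1 261. ]
```

```bash
cat >> h.py <<'E'
def go(x,y,z,yaw=None):
    "shift in tool axes (cm) and turn about z (deg) to bring TCP to xyz, tool-y axis to yaw (mod 180)"
    s=get_obs(); M=rot(s["orientation"]); d=M.T@(np.array([x,y,z])-s["ee_pos"])/10
    ty=np.degrees(np.arctan2(M[1,1],M[0,1]))
    print("pos",s["ee_pos"].round(1),"tooly yaw",ty.round(2),"tilt",M[:,2].round(3),"q",s["qpos"].round(2),"t",round(s["t"],2))
    print("shift cm",d.round(2))
    if yaw is not None:
        t=(ty-yaw+90)%180-90; print("turn deg (tool z down)",t.round(2))  # z down: +turn lowers world yaw
E
python3 - <<'E'
from h import *
print(ctrl.grip_point_offset); go(518,-213,450,34.2)
E
```

```text
18.700000000000003
pos [203.  591.1 222.7] tooly yaw 71.05 tilt [-0. -0. -1.] q [ 1.22  0.42  1.63  0.    1.09 -0.02] t 1.2
shift cm [-55.91 -65.82 -22.73]
turn deg (tool z down) 36.85
```

Request:
move_arm(
  rows=[
    [0, 0, -5.5, 0, 100],
    [0, 0, -5.7, 0, 100],
    [0, 0, -5.8, 0, 100],
    [0, 0, -5.7, 0, 100],
    [-2.5, -3, 0, 0, 100],
    [-3.7, -4.4, 0, 0, 100],
    [-3.7, -4.4, 0, 0, 100],
    [-3.7, -4.4, 0, 0, 100],
    [-3.7, -4.4, 0, 0, 100],
    [-3.7, -4.4, 0, 0, 100],
  ],
)

```text
t: 2.45
ee_pos: [320.6, 284.7, 449.8]
orientation: [0.516, 3.098, 0.001]
ft_force: [0.9, -0.3, -0.5]
width: 87.9
grasp_force: 0.0
```

Request:
move_arm(
  rows=[
    [-3.7, -4.4, 0, 0, 100],
    [-3.7, -4.4, 0, 0, 100],
    [-3.7, -4.4, 0, 0, 100],
    [-3.7, -4.4, 0, 0, 100],
    [-3.7, -4.4, 0, 0, 100],
    [-3.7, -4.4, 0, 0, 100],
    [-3.7, -4.4, 0, 0, 100],
    [-3.7, -4.4, 0, 0, 100],
    [-3.7, -4.4, 0, 0, 100],
    [0, 0, 0, 0, 100],
  ],
)

```text
t: 3.7
ee_pos: [507.2, -199.3, 448.7]
orientation: [-0.523, -3.096, 0.0]
ft_force: [-0.1, 0.7, -0.5]
width: 88.0
grasp_force: 0.0
```

Request:
move_arm(
  rows=[
    [0, 0, 0, 10, 100],
    [0, 0, 0, 10, 100],
    [0, 0, 0, 10, 100],
    [0, 0, 0, 6.8, 100],
    [0, 0, 0, 0, 100],
  ],
)

```text
t: 4.32
ee_pos: [506.4, -195.3, 449.9]
orientation: [1.466, 2.778, 0.0]
ft_force: [0.4, -0.2, -0.8]
width: 87.6
grasp_force: 0.0
```

```bash
python3 - <<'E'
from h import *
go(518,-213,450,34.2)
im=optics.get_image("wrist"); cv2.imwrite("pics/w1.png",im)
for l in ["saddle","grip","handle_pad","lift_point"]:
    r=spotter.find_in("wrist",l); print(l,[(x["conf"],np.round(x["point"],1),at_z("wrist",x["point"],{"saddle":238,"grip":294,"handle_pad":284,"lift_point":261}[l]).round(1)) for x in r[:2]])
E
```

```text
pos [ 506.4 -195.3  449.9] tooly yaw 34.36 tilt [ 0.  0. -1.] q [-0.39  0.11  1.53  0.    1.5  -0.99] t 4.33
shift cm [-2.12 -0.04 -0.01]
turn deg (tool z down) 0.16
saddle [(0.75, array([260.8, 123.5]), array([ 489.4, -166.4,  238. ])), (0.28, array([257.2, 175.6]), array([ 519.8, -217.9,  238. ]))]
grip [(0.78, array([259.9, 178.2]), array([ 515. , -205.6,  294. ])), (0.39, array([259.3, 253.5]), array([ 561.2, -274.1,  294. ]))]
handle_pad [(0.77, array([256.6, 252.6]), array([ 561.2, -279.6,  284. ]))]
lift_point [(0.86, array([434.7,  12.8]), array([566.9,  24.7, 261. ])), (0.68, array([237. , 280.3]), array([ 569.7, -334.4,  261. ]))]
```

View pics/w1.png

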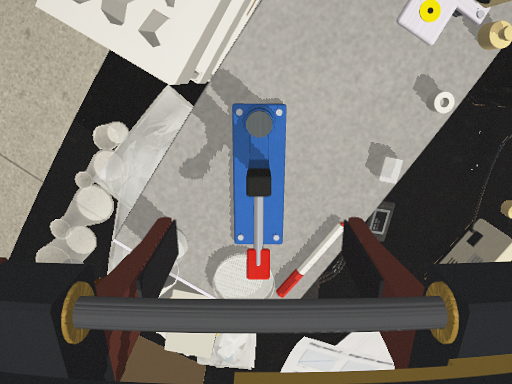

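The wrist view shows the jack in line with the tool: saddle (260,123), post (259,178), red pad (258,263). The base edges run along columns 235 and 284, so the yaw is right. The disc is at (430,10).

```bash
python3 - <<'E'
from h import *
s=get_obs(); M=rot(s["orientation"])
im=cv2.imread("pics/w1.png");h=cv2.cvtColor(im,cv2.COLOR_BGR2HSV)
m=cv2.inRange(h,(25,180,150),(35,255,255)); m[60:]=0
x=cv2.moments(m,True); p=[x["m10"]/x["m00"],x["m01"]/x["m00"]]; print("disc",p,at_z("wrist",p,261))
for n,p,z in [("saddle",(260,123),238),("bl",(234,104),198),("br",(285.5,104),198),("rl",(235.5,244),198),("rr",(283,244),198),("post",(259,183),294),("pad",(258.3,262),284)]:
    w=at_z("wrist",p,z); print(n,w.round(1),"tool",(M.T@(w-s["ee_pos"])).round(1))
E
```

```text
disc [429.55855855855856, 10.36036036036036] [561.17221857  23.19714742 261.        ]
saddle [ 488.4 -166.8  238. ] tool [ 34.4   1.4 211.7]
bl [ 452.4 -169.4  198. ] tool [ 52.5 -29.8 251.7]
br [ 503.6 -134.4  198. ] tool [ 52.6  32.2 251.7]
rl [ 555.8 -324.1  198. ] tool [-133.6  -31.7  251.7]
rr [ 609.2 -287.6  198. ] tool [-133.5   32.9  251.7]
post [ 517.  -210.4  294. ] tool [-17.8   0.4 155.7]
pad [ 569.2 -288.2  284. ] tool [-111.5   -0.4  165.7]
```

Request:
move_arm(
  rows=[
    [-2.05, 0.05, 0, 0, 100],
    [0, 0, 4.5, 0, 100],
    [0, 0, 5, 0, 100],
    [0, 0, 4.5, 0, 100],
    [0, 0, 3, 0, 100],
    [0, 0, 1.7, 0, 100],
    [0, 0, 0, 0, 100],
    [0, 0, 0, 0, 100],
  ],
)

```text
t: 5.58
ee_pos: [519.6, -213.5, 263.9]
orientation: [1.468, 2.775, 0.0]
ft_force: [1.2, 0.9, 0.1]
width: 87.7
grasp_force: 0.0
```

```bash
python3 - <<'E'
from h import *
go(518,-213,263,34.2)
im=optics.get_image("wrist"); cv2.imwrite("pics/w2.png",im)
E
```

```text
pos [ 519.6 -213.5  263.9] tooly yaw 34.24 tilt [ 0.002 -0.001 -1.   ] q [-0.41  0.28  1.73 -0.    1.12 -1.01] t 5.58
shift cm [ 0.13 -0.11  0.09]
turn deg (tool z down) 0.04
```

View pics/w2.png

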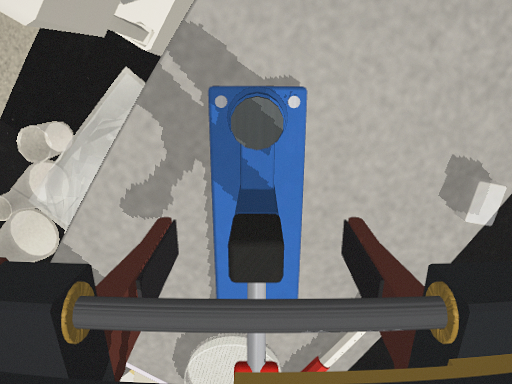

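The post is centred between the fingers at about column 256, with the finger gap centred at 260, and the saddle is straight ahead at (257,124). I'll close on it.

Request:
move_arm(
  rows=[
    [0, -0.1, 0.1, 0, 60],
    [0, 0, 0, 0, 30],
    [0, 0, 0, 0, 0],
    [0, 0, 0, 0, 0],
    [0, 0, 0, 0, 0],
    [0, 0, 0, 0, 0],
  ],
)

```text
t: 6.38
ee_pos: [517.8, -213.4, 261.6]
orientation: [-1.469, -2.777, 0.0]
ft_force: [0.1, 0.4, -0.4]
width: 31.1
grasp_force: 0.0
```

Request:
move_arm(
  rows=[
    [0, 0, -0.5, 0, 0],
    [0, 0, -1.5, 0, 0],
    [0, 0, -3, 0, 0],
    [0, 0, -3, 0, 0],
    [0, 0, 0, 0, 0],
  ],
)

```text
t: 7.0
ee_pos: [519.0, -214.0, 344.4]
orientation: [1.467, 2.773, 0.001]
ft_force: [0.1, 0.7, -6.0]
width: 24.6
grasp_force: 30.0
```

```bash
python3 - <<'E'
from h import *
s=get_obs(); print(s["ft_force"],s["width"],s["grasp_force"])
im=optics.get_image("wrist"); cv2.imwrite("pics/w3.png",im)
M=rot(s["orientation"])
go(563.9,-100,343,3)
E
```

```text
[ 0.09114275  0.69323722 -5.96590936] 24.633463013541625 29.99072402715683
pos [ 518.  -213.6  342.4] tooly yaw 34.25 tilt [ 0.002 -0.001 -1.   ] q [-0.41  0.21  1.65 -0.    1.28 -1.01] t 7.05
shift cm [ 6.81 10.18 -0.07]
turn deg (tool z down) 31.25
```

View pics/w3.png

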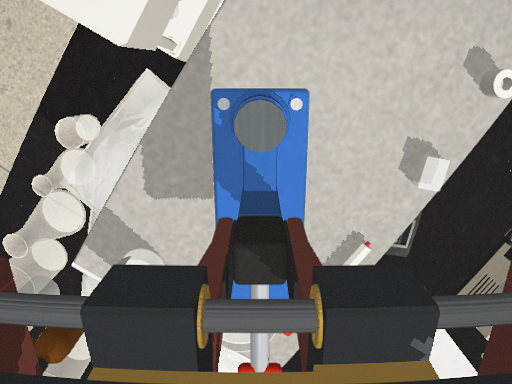

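Held: width 24.6 mm and 30 N. The jack hangs straight, with the saddle at (260,126) and the base edges symmetric at columns 211 and 309.

```bash
python3 - <<'E'
from h import *
s=get_obs(); M=rot(s["orientation"])
im=cv2.imread("pics/w3.png")
for dz in (23,26,29):
  for n,p,d in [("saddle",(260.5,125.5),0),("nl",(211.5,89),40),("nr",(308.5,89),40)]:
    w=at_z("wrist",p,s["ee_pos"][2]-dz-d); print(dz,n,(M.T@(w-s["ee_pos"])).round(1))
E
```

```text
23 saddle [55.2  1.4 22.9]
23 nl [ 73.9 -30.2  62.9]
23 nr [73.9 32.6 62.9]
26 saddle [54.8  1.4 25.9]
26 nl [ 73.8 -30.7  65.9]
26 nr [73.9 33.1 65.9]
29 saddle [54.4  1.4 28.9]
29 nl [ 73.8 -31.1  68.9]
29 nr [73.8 33.5 68.9]
```

Request:
move_arm(
  rows=[
    [0, 0, 0, 8, 0],
    [0, 0, 0, 8, 0],
    [0, 0, 0, 8, 0],
    [0, 0, 0, 7.2, 0],
    [0, 0, 0, 0, 0],
  ],
)

```text
t: 7.68
ee_pos: [517.0, -213.1, 339.9]
orientation: [-2.158, -2.279, 0.002]
ft_force: [0.1, 0.2, -5.6]
width: 24.8
grasp_force: 30.0
```

```bash
python3 - <<'E'
from h import *
go(563.9,-110,343,3)
E
```

```text
pos [ 517.  -213.1  339.9] tooly yaw 3.11 tilt [-0.003  0.001 -1.   ] q [-0.41  0.21  1.65  0.    1.28 -0.47] t 7.67
shift cm [10.04  5.24 -0.31]
turn deg (tool z down) 0.11
```

Request:
move_arm(
  rows=[
    [2, 1, 0, 0, 0],
    [3, 1.6, 0, 0, 0],
    [3, 1.6, 0, 0, 0],
    [2, 1, 0, 0, 0],
    [0, 0, 2.5, 0, 0],
    [0, 0, 2.5, 0, 0],
    [0, 0, 1, 0, 0],
    [0, 0, 0, 0, 0],
    [0, 0, 0, 0, 0],
  ],
)

```text
t: 8.8
ee_pos: [565.0, -111.1, 282.6]
orientation: [2.16, 2.279, 0.001]
ft_force: [-0.2, -0.4, -4.6]
width: 25.1
grasp_force: 30.0
```

```bash
python3 - <<'E'
from h import *
go(563.9,-30.5,268,3)
s=get_obs(); M=rot(s["orientation"]); print(s["ft_force"],s["moment"])
im=optics.get_image("wrist"); cv2.imwrite("pics/w4.png",im)
h=cv2.cvtColor(im,cv2.COLOR_BGR2HSV); m=cv2.inRange(h,(25,180,150),(35,255,255))
n,l,st,ce=cv2.connectedComponentsWithStats(m)
for i in range(1,n):
    if st[i,4]>40: w=at_z("wrist",ce[i],261); print(st[i,4],ce[i],w.round(1),(M.T@(w-s["ee_pos"])).round(1))
E
```

```text
pos [ 565.  -111.1  282.6] tooly yaw 3.07 tilt [ 0.001 -0.    -1.   ] q [-0.21  0.29  1.69 -0.    1.17 -0.27] t 8.8
shift cm [8.05 0.32 1.45]
turn deg (tool z down) 0.07
[-0.22903362 -0.35946694 -4.59138585] [-0.02526622  0.03772262  0.02864563]
```

View pics/w4.png

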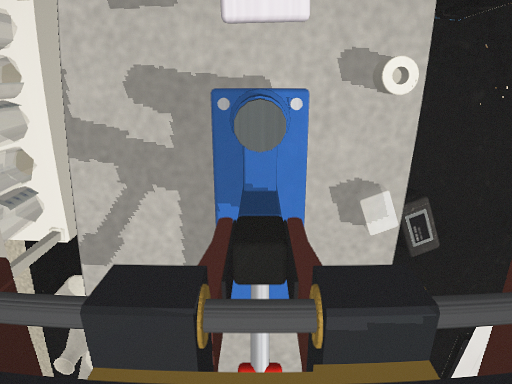

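The lug's front edge shows at row 21, columns 222-310, level with the jack nose, so the yaw matches. The saddle is at (260,126), slightly left of the lug centre at 266.

```bash
python3 - <<'E'
from h import *
s=get_obs(); M=rot(s["orientation"])
for n,p,z in [("lugL",(222.5,21.5),258),("lugR",(309.5,20),258),("saddle",(260.3,125.5),256.6),("bush",(400,75),210)]:
    w=at_z("wrist",p,z); print(n,w.round(1),(M.T@(w-s["ee_pos"])).round(1))
E
```

```text
lugL [541.2  -2.9 258. ] [109.3 -18.1  24.6]
lugR [5.86e+02 4.00e-01 2.58e+02] [110.2  26.8  24.7]
saddle [563.6 -55.8 256.6] [55.3  1.5 26.1]
bush [657.1 -21.5 210. ] [84.5 96.6 72.8]
```

Request:
move_arm(
  rows=[
    [0, 0.15, 0.7, 0, 0],
    [0, 0.15, 0.6, 0, 0],
    [0, 0, 0.1, 0, 0],
    [0, 0, 0, 0, 0],
    [0, 0, 0, 0, 0],
  ],
)

```text
t: 9.48
ee_pos: [567.5, -110.7, 267.8]
orientation: [2.161, 2.28, 0.0]
ft_force: [0.7, -0.2, -5.9]
width: 24.5
grasp_force: 30.0
```

Request:
move_arm(
  rows=[
    [0, 0, 0.15, 0, 0],
    [0, 0, 0, 0, 0],
    [0, 0, 0, 0, 0],
  ],
)

```text
t: 9.85
ee_pos: [567.4, -110.7, 266.2]
orientation: [2.162, 2.28, 0.0]
ft_force: [-0.3, -0.4, -5.1]
width: 25.0
grasp_force: 30.0
```

Request:
move_arm(
  rows=[
    [0, 0, 0.15, 0, 0],
    [0, 0, 0, 0, 0],
    [0, 0, 0, 0, 0],
  ],
)

```text
t: 10.22
ee_pos: [567.4, -110.7, 264.7]
orientation: [-2.162, -2.28, 0.0]
ft_force: [0.8, -0.5, -5.1]
width: 24.8
grasp_force: 30.0
```

Request:
move_arm(
  rows=[
    [1, 0, 0, 0, 0],
    [2, 0, 0, 0, 0],
    [2, 0, 0, 0, 0],
    [1.5, 0, 0, 0, 0],
    [1, 0, 0, 0, 0],
    [0.5, 0, 0, 0, 0],
    [0, 0, 0, 0, 0],
    [0, 0, 0, 0, 0],
  ],
)

```text
t: 11.22
ee_pos: [563.3, -31.2, 264.7]
orientation: [2.162, 2.279, -0.0]
ft_force: [0.4, 0.6, -5.3]
width: 25.1
grasp_force: 30.0
```

```bash
python3 - <<'E'
from h import *
s=get_obs(); M=rot(s["orientation"]); print(s["ee_pos"],s["ft_force"])
im=optics.get_image("wrist"); cv2.imwrite("pics/w5.png",im)
t=optics.get_image("top"); sc=optics.get_image("scene")
a=cv2.resize(sc[110:230,150:310],(640,480),interpolation=cv2.INTER_CUBIC); cv2.imwrite("pics/s5.png",a); cv2.imwrite("pics/t5.png",t)
h=cv2.cvtColor(im,cv2.COLOR_BGR2HSV); m=cv2.inRange(h,(25,180,150),(35,255,255))
n,l,st,ce=cv2.connectedComponentsWithStats(m)
for i in range(1,n):
    if st[i,4]>40: w=at_z("wrist",ce[i],261); print(st[i],ce[i],w.round(1),(M.T@(w-s["ee_pos"])).round(1))
E
```

```text
[563.27068679 -31.178222   264.69628705] [ 0.40277289  0.58114007 -5.26516014]
[ 238  109   44   43 1388] [259.19740634 129.95100865] [561.1  24.6 261. ] [55.8  0.8  3.7]
```

View pics/w5.png

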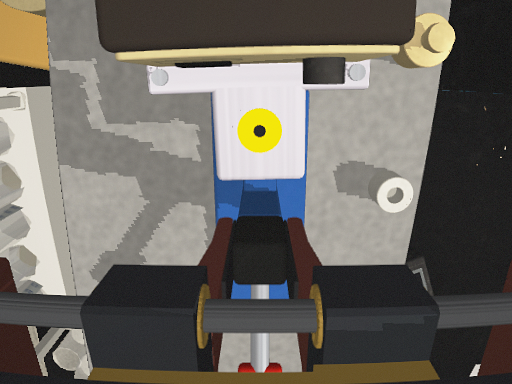

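The disc, at (259,130) in the wrist picture, is under 1 mm from the saddle's known spot in the tool frame. I'll set the jack down.

Request:
move_arm(
  rows=[
    [0.05, 0, 0.1, 0, 0],
    [0, 0, 0.05, 0, 0],
    [0, 0, 0, 0, 0],
  ],
)

```text
t: 11.75
ee_pos: [563.5, -30.8, 264.2]
orientation: [2.161, 2.279, 0.0]
ft_force: [-2.9, -3.4, 6.9]
width: 24.8
grasp_force: 30.0
```

Request:
move_arm(
  rows=[
    [0, 0, 0.1, 0, 0],
    [0, 0, 0.05, 0, 0],
    [0, 0, 0, 0, 0],
  ],
)

```text
t: 12.12
ee_pos: [563.5, -30.8, 264.2]
orientation: [2.16, 2.278, 0.001]
ft_force: [-6.8, -2.6, 16.2]
width: 24.9
grasp_force: 30.0
```

Request:
move_arm(
  rows=[
    [0, 0, -0.15, 0, 0],
    [0, 0, 0, 0, 0],
    [0, 0, 0, 0, 40],
    [0, 0, 0, 0, 60],
    [0, 0, 0, 0, 60],
    [0, 0, 0, 0, 60],
    [0, 0, 0, 0, 60],
  ],
)

```text
t: 13.0
ee_pos: [563.2, -30.3, 263.1]
orientation: [-2.161, -2.28, 0.0]
ft_force: [0.4, 0.4, -1.1]
width: 52.8
grasp_force: 0.0
```

```bash
python3 - <<'E'
from h import *
s=get_obs(); M=rot(s["orientation"]); print(s["ee_pos"],s["ft_force"],s["width"])
im=optics.get_image("wrist"); cv2.imwrite("pics/w6.png",im)
a=cv2.imread("pics/w5.png"); print(np.abs(im.astype(int)-a)[100:300,200:320].mean())
h=cv2.cvtColor(im,cv2.COLOR_BGR2HSV)
for y in (200,210): print([np.flatnonzero(cv2.inRange(h[y:y+1],(100,120,60),(125,255,255))[0])[[0,-1]]])
h=cv2.cvtColor(a,cv2.COLOR_BGR2HSV)
for y in (200,210): print([np.flatnonzero(cv2.inRange(h[y:y+1],(100,120,60),(125,255,255))[0])[[0,-1]]])
E
```

```text
[563.15974721 -30.25881925 263.06259114] [ 0.43086923  0.38532007 -1.11736652] 52.756581029055745
23.09526388888889
[array([215, 305])]
[array([216, 304])]
[array([215, 304])]
[array([216, 304])]
```

Request:
move_arm(
  rows=[
    [0, 0, -0.5, 0, 60],
    [0, 0, -2, 0, 60],
    [0, 0, -4, 0, 60],
    [0, 0, -2, 0, 60],
    [-3, 0, 0, 0, 0],
    [-4, 0, 0, 0, 0],
    [-2.2, 0, 0, 0, 0],
    [0, 0, 0, 0, 0],
    [0, 0, 0, 0, 0],
    [0, 0, 0, 0, 0],
  ],
)

```text
t: 14.3
ee_pos: [568.0, -121.2, 348.2]
orientation: [-2.16, -2.281, -0.0]
ft_force: [-0.9, -0.3, -0.2]
width: 0.2
grasp_force: 0.0
```

```bash
python3 - <<'E'
from h import *
s=get_obs(); M=rot(s["orientation"]); print(s["ee_pos"],s["ft_force"],s["width"])
W=optics.get_image("wrist"); S=optics.get_image("scene")
p=M@np.array([0,0,0])+s["ee_pos"]; print("tcp in scene",proj("scene",p))
c=proj("scene",p)[0]; x,y=int(c[0]),int(c[1])
a=cv2.resize(S[max(0,y-70):y+80,x-100:x+100],(520,390),interpolation=cv2.INTER_CUBIC)
b=cv2.resize(W,(520,390))
cv2.imwrite("pics/v7.png",np.vstack([a,b])[:, :][:780]); cv2.imwrite("pics/v7.png",cv2.resize(np.hstack([a,b]),(800,300)))
for l in ["saddle","handle_pad","grip"]:
    r=spotter.find_in("scene",l); print(l,[(x["conf"],np.round(x["point"],1),at_z("scene",x["point"],{"saddle":238,"grip":294,"handle_pad":284}[l]).round(1)) for x in r[:2]])
E
```

```text
[ 568.0446959  -121.16548426  348.17913745] [-0.89914957 -0.32365278 -0.22282552] 0.15770619643075998
tcp in scene [[249.59377699 156.23851093]]
saddle [(0.28, array([336.8, 261.7]), array([ 570.8, -386.3,  238. ]))]
handle_pad [(0.46, array([250.8, 175. ]), array([ 572.5, -118.7,  284. ]))]
grip [(0.79, array([232.2, 181.2]), array([ 523.9, -112.3,  294. ]))]
```

View pics/v7.png

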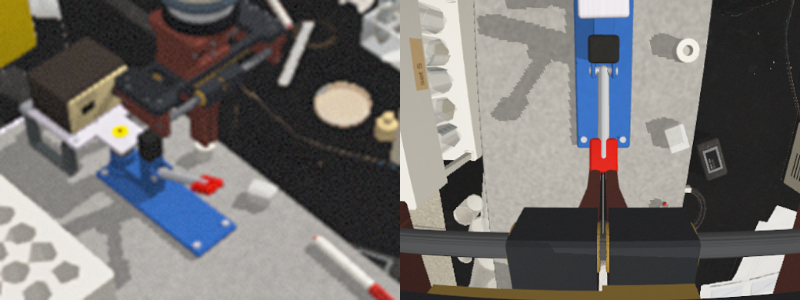

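Both views show the jack standing square under the lug, and the shut fingers directly over the red pad. I'll start the first stroke.

Request:
move_arm(
  rows=[
    [0, 0, 3, 0, 0],
    [0, 0, 2, 0, 0],
    [0, 0, 0.5, 0, 0],
    [-0.1, 0, 0.5, 0, 0],
    [-0.3, 0, 0.9, 0, 0],
    [-0.2, 0, 0.9, 0, 0],
    [-0.2, 0, 0.9, 0, 0],
    [-0.2, 0, 0.9, 0, 0],
    [-0.1, 0, 0.5, 0, 0],
    [0, 0, 0.2, 0, 0],
  ],
)

```text
t: 15.8
ee_pos: [569.7, -133.5, 246.5]
orientation: [2.16, 2.278, 0.003]
ft_force: [-1.6, -0.0, 9.8]
width: 0.3
grasp_force: 4.9
```

Request:
move_arm(
  rows=[
    [0, 0, 0.1, 0, 0],
    [0, 0, 0, 0, 0],
    [0, 0, 0, 0, 0],
  ],
)

```text
t: 16.18
ee_pos: [569.7, -133.6, 245.8]
orientation: [2.16, 2.278, 0.003]
ft_force: [-1.6, -0.9, 10.5]
width: 0.5
grasp_force: 4.9
```

Request:
move_arm(
  rows=[
    [0, 0, 0.2, 0, 0],
    [0, 0, 0, 0, 0],
    [0, 0, 0, 0, 0],
  ],
)

```text
t: 16.55
ee_pos: [569.7, -133.7, 243.9]
orientation: [2.16, 2.277, 0.003]
ft_force: [-2.9, -0.1, 10.5]
width: 0.5
grasp_force: 5.0
```

Request:
move_arm(
  rows=[
    [0, 0, 0.1, 0, 0],
    [0, 0, 0.1, 0, 0],
    [0, 0, 0, 0, 0],
  ],
)

```text
t: 16.92
ee_pos: [569.8, -133.6, 243.1]
orientation: [2.159, 2.277, 0.003]
ft_force: [-4.3, 1.1, 18.9]
width: 0.5
grasp_force: 9.1
```

Request:
move_arm(
  rows=[
    [0, 0, 0.1, 0, 0],
    [0, 0, 0, 0, 0],
    [0, 0, 0, 0, 0],
  ],
)

```text
t: 17.3
ee_pos: [569.9, -133.7, 242.9]
orientation: [2.159, 2.277, 0.003]
ft_force: [-7.4, 1.3, 24.6]
width: 0.2
grasp_force: 11.8
```

```bash
python3 - <<'E'
from h import *
s=get_obs(); print(s["ee_pos"],s["ft_force"],s["width"])
W=optics.get_image("wrist"); S=optics.get_image("scene")
a=cv2.resize(S[95:245,150:350],(520,390),interpolation=cv2.INTER_CUBIC)
cv2.imwrite("pics/v8.png",cv2.resize(np.hstack([a,cv2.resize(W,(520,390))]),(800,300)))
E
```

```text
[ 569.93585886 -133.67084909  242.92925392] [-7.42698934  1.27326883 24.57230747] 0.1971063945911683
```

View pics/v8.png

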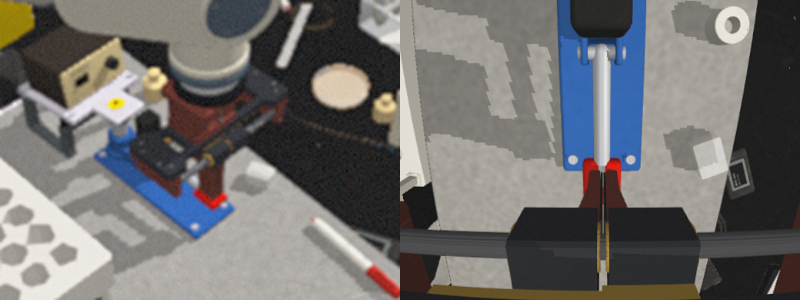

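The picture shows the handle fully down and the shelf tilted up on the saddle. Next: release fully, wait, then the second stroke.

Request:
move_arm(
  rows=[
    [0, 0, -0.5, 0, 0],
    [0.1, 0, -0.8, 0, 0],
    [0.2, 0, -1, 0, 0],
    [0.3, 0, -1, 0, 0],
    [0.3, 0, -1, 0, 0],
    [0.2, 0, -1, 0, 0],
    [0, 0, -1, 0, 0],
    [0, 0, 0, 0, 0],
    [0, 0, 0, 0, 0],
    [0, 0, 0, 0, 0],
  ],
)

```text
t: 18.65
ee_pos: [567.7, -122.2, 301.6]
orientation: [-2.161, -2.279, 0.001]
ft_force: [-0.7, -0.3, 0.3]
width: 0.2
grasp_force: 0.0
```

```bash
python3 - <<'E'
from h import *
s=get_obs(); print(s["ee_pos"],s["ft_force"],s["width"],s["t"])
W=optics.get_image("wrist"); S=optics.get_image("scene")
a=cv2.resize(S[95:245,150:350],(520,390),interpolation=cv2.INTER_CUBIC)
cv2.imwrite("pics/v9.png",cv2.resize(np.hstack([a,cv2.resize(W,(520,390))]),(800,300)))
E
```

```text
[ 567.72388852 -122.17229513  301.57032292] [-0.70550625 -0.2766503   0.34814808] 0.1633394989770851 18.65
```

View pics/v9.png

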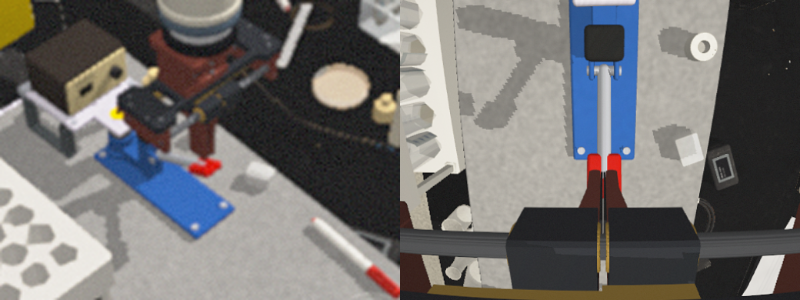

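The handle is fully up again, the plate is down and the jack hasn't moved. I'll press the second time.

Request:
move_arm(
  rows=[
    [0, 0, 0.8, 0, 0],
    [-0.1, 0, 0.8, 0, 0],
    [-0.3, 0, 0.9, 0, 0],
    [-0.2, 0, 0.9, 0, 0],
    [-0.2, 0, 0.9, 0, 0],
    [-0.2, 0, 0.9, 0, 0],
    [-0.1, 0, 0.5, 0, 0],
    [0, 0, 0.3, 0, 0],
    [0, 0, 0.2, 0, 0],
    [0, 0, 0.1, 0, 0],
  ],
)

```text
t: 20.0
ee_pos: [569.3, -133.0, 242.7]
orientation: [2.161, 2.278, 0.003]
ft_force: [-9.9, 4.2, 32.4]
width: 0.4
grasp_force: 16.5
```

Request:
move_arm(
  rows=[
    [0, 0, 0, 0, 0],
    [0, 0, 0, 0, 0],
    [0, 0, 0, 0, 0],
    [0, 0, 0, 0, 0],
  ],
)

```text
t: 20.5
ee_pos: [569.3, -133.0, 242.8]
orientation: [2.16, 2.278, 0.003]
ft_force: [-9.7, 3.3, 29.7]
width: 0.3
grasp_force: 14.6
```

```bash
python3 - <<'E'
from h import *
s=get_obs(); print(s["ee_pos"],s["ft_force"],s["width"],s["t"])
W=optics.get_image("wrist"); S=optics.get_image("scene")
a=cv2.imread("pics/v8.png").astype(int)
b=cv2.resize(S[95:245,150:350],(520,390),interpolation=cv2.INTER_CUBIC)
n=cv2.resize(np.hstack([b,cv2.resize(W,(520,390))]),(800,300)); cv2.imwrite("pics/v10.png",n)
v9=cv2.imread("pics/v9.png").astype(int)
r=(slice(20,160),slice(20,145)) # supply and lug region
print("diff to raised",abs(n.astype(int)-a)[r].mean(),"to lowered",abs(n.astype(int)-v9)[r].mean())
E
```

```text
[ 569.31150674 -132.95626374  242.79607704] [-9.71995963  3.28755274 29.65865673] 0.3309056431094452 20.5
diff to raised 2.5579238095238095 to lowered 34.01108571428571
```

Request:
move_arm(
  rows=[
    [0, 0, -0.1, 0, 0],
    [0, 0, 0, 0, 0],
    [0, 0, 0, 0, 0],
  ],
)

```text
t: 20.98
ee_pos: [569.3, -132.9, 243.0]
orientation: [2.161, 2.278, 0.003]
ft_force: [-6.6, 3.9, 24.3]
width: 0.5
grasp_force: 11.8
```

```bash
python3 -c "
from h import *
s=get_obs(); print(s['ee_pos'],s['ft_force']); print(close_job())"
```

```text
[ 569.25146936 -132.93941527  243.00835153] [-6.61881998  3.87687715 24.32638396]
the job is handed in; nothing more can be done
None
```

The job is handed in at about 21 s: the jack's saddle was set within about 1 mm of the lift point, the handle was pumped down, let fully up and pressed down again, and the arm is holding it on its stop at about 24 N with the shelf raised; no verdict came back.

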